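Unlatch the spirit level and hold it up level

ROBOT

A 7-joint arm with a two-finger parallel gripper is mounted at the origin on the work surface. World frame = base frame: x ahead of the robot, y to its left, z up, the work surface at z = 0. Lengths are in mm, angles in rad, forces in N, time in s.
With the tool pointing down it reaches from about 425 to 975 mm from the base axis. Payload 16.7 kg.
Tool frame: the origin (TCP) lies midway between the tips of the shut fingers; the grasp point (between the pads) lies 19 mm behind it; z points along the fingers, y is the direction in which the jaws open and shut (so a half turn about z gives the same grasp; the last joint's range is limited). The gripper opens to 85 mm and grips with 20 to 120 N. Pads are 22 mm wide; open, the fingers measure 114 mm over their backs; the gripper's body (76 mm by 85 mm) begins 54 mm behind the grasp point. The pads swing forward as they close: fully open they stand 13 mm farther back than shut.
Start: joints at [-1.252, 0.426, 0.074, 1.606, -0.034, 1.111, -0.067], TCP at [304.974, 602.135, 231.302] pointing down, gripper open.
Joint ranges: [-2.85, 2.85], [-0.5, 2.14], [-1.23, 1.37], [0.21, 2.46], [-1.02, 4.16], [0.16, 2.05], [-2.73, 2.73]. Speed limits (rad/s): [1.89, 1.89, 2.39, 2.39, 3.01, 3.01, 3.01].

INTERFACE

Orientations are given as a unit quaternion [x, y, z, w].
In Python, from workcell import robot, cams gives the robot as it stands. The module is installed in compiled form; this text tells all that it offers.
- The arm moves only by the shell command python3 -m handwheel 'ROWS' [FORCE]. ROWS is JSON, a list that holds one entry, the list of rows, each a list of 5 numbers: the shift along the tool's x, y, z in units of 25 mm (1.0 is 25 mm), then the turn about the tool's z in units of 8 degrees (1.0 is 8 degrees), then the closure, from -1 (fully open) to 1 (shut). A call has 1 to 20 rows; each row shifts and turns the commanded pose from where the row before left it, along the tool's axes as they then stand; what a row does not reach is not made up. A row lasts 1/8 s, in which the tool goes at most 62.5 mm and 10.7 degrees, less where a joint would pass 70% of its speed; a pose out of reach is approached as far as the arm can. A call is refused whole if a number of a shift passes 1 or a number of a turn 1, either way. A call with a gripper value outside its range is refused whole. The fingers move at their own pace and stop on an object; FORCE is the grip in N (left out, the last holds). Time passes only in rows, so rows that do not move let the fingers close. It gives the time, the measured TCP pose, the force and the opening at its end, in the units of the state.
- robot.state(): the state, without advancing time (a new reading comes with each control period).
- cams.snapshot(name): name is "scene" or "top"; returns the picture (420x560x3 uint8, blue, green, red); there is no depth.
- cams.camera_info(name): a dict with "fx", "fy", "cx", "cy" (pixels), "dist" ([k1, k2, p1, p2, k3] as OpenCV has them; the pictures are not rectified), "eye" and "attitude" of the camera in the world. Camera axes: x right, y down, z forward; pixel columns grow to the right and rows downward; lengths in mm; the calibration is good to about 2 mm. A picture is of the moment at which its call begins. camera_info takes no time and is no camera call.
- robot.hand_in(): hands the job in, once; it reports no verdict.
The state is a dict: "time_s": time; "qpos": joint angles; "qd": joint speeds; "joint_efforts": joint torques, N m; "eef_pos": TCP position; "tool_rot": TCP orientation; "wrist_force": force on the tool from outside, world axes, zero at the start; "moment": the same for the moment, N m; "opening": finger opening in mm.
Only numpy, scipy, OpenCV 4.12 (cv2) and the standard library are available. Lean on these libraries where they do the work, as an engineer would, in place of code of your own. Each camera call takes 0.05 s, during which the arm holds its last target.

TASK

Turn the keeper handle on the display stand fully open, while the spirit level still rests in its cradles, then lift the spirit level out of its cradles and hold it up level and still in the gripper, its underside at least 15 cm above the counter. Never let it tip, leave the keeper open and do not disturb the other goods on the counter. Finish while still holding the level in the air: do not put it down or let go.

Things in the scene. Friction and masses are not known exactly. Their poses are not given: they have to be found in the camera images.
- level: aluminium torpedo spirit level with black ends, 230 mm long (its own y), 22 mm wide (x), 45 mm tall (z), 0.2 to 0.4 kg, evenly spread. Origin at the centre of its underside; z up. It starts in the stand's two cradles, underside 50 mm above the counter; its middle, between the cradles, is free on both sides to be gripped across its width from above
- stand: fixed display stand: dark steel base 120 (x) by 290 (y) by 12 mm with two black cradles at y = -75 and +75 mm, each 20 mm along y and 44 mm across x, floor 50 mm above the counter, cheeks 9.5 mm higher on both sides of the level, 2.5 mm clear of it. Origin under the centre of the base; y runs along the level, z up
- keeper (a joint): quarter-turn handle: a flat steel bar 14 mm wide, 6 mm thick, 99 mm above the counter, 4 mm over the level. 0 = closed stop: points to the stand's -x, across the level, which cannot be lifted; pi/2 = open stop: points to the stand's +y, past the level's end; opens clockwise from above. Light friction (0.05 N m), no spring: stays where left. Starts at 0 to 0.35 rad
- keeper_knob (a point): centre of the top of the upright black round knob at the free end of the keeper, 16 mm across, 35 mm tall, 75 mm from the pivot; the knob's top is 140 mm and its foot (the bar's top) 105 mm above the counter; it moves with the keeper
- keeper_pivot (a point): point on the keeper's upright pivot axis (a round steel post, 18 mm), 102 mm above the counter, at x = +35 mm, y = +85 mm in the stand's frame
- tape_measure: grey tape measure standing on edge, 35 x 66 x 62 mm; bystander beyond the stand; origin under its centre
- padlock: brass padlock lying flat, body 45 x 50 x 22 mm; bystander in front of the stand; origin under its body
- ball_valve: small brass ball valve with a flat lever, loose stock, about 30 x 118 x 47 mm; bystander beyond the stand; origin under its body
- screw_carton: cardboard carton of screws, 75 x 110 x 50 mm; bystander; origin under its centre
- oil_bottle: white plastic bottle with a black cap, 48 mm across, 125 mm tall; bystander; origin under its centre
- tape_roll: roll of pale tape lying flat, 100 mm across, 45 mm high; bystander; origin under its centre
- nail_tub: round grey tub, 70 mm across, 58 mm high; bystander; origin under its centre
There are look-alikes about, which are no part of the job. Of the things that look like the level, the largest one is meant.

How it is judged:
By the outcome, as a careful person would: the job done as asked, in the order asked, and still so for the second after the job is handed in, while the arm keeps its last pose, push and grip.
It also fails if it takes over 48 s, if anything falls off the work surface, if the arm or the gripper's body presses on something with over 40 N, if the wrist force passes 120 N, or if a joint passes its speed limit or range.

## Working session

There is one attempt and no reset: what is moved stays moved. The work goes in short steps, Python scripts to look and compute and a shell command to move; the robot and the scene stay as the last step left them, time stands still between calls to the robot, and variables do not carry over. Pictures are saved under pics/ and viewed, and the job is handed in when it is done.

```bash
mkdir -p pics; ls; python3 - <<'E'
from workcell import robot, cams
import cv2
for n in("scene","top"):
    im=cams.snapshot(n); cv2.imwrite(f"pics/{n}0.png",im); print(n,cams.camera_info(n))
s=robot.state(); print(s)
E
```

```text
pics
scene {'fx': 529.6406372315861, 'fy': 529.6406372315861, 'cx': 284.35269269215735, 'cy': 210.25152039117216, 'dist': array([-0.00807963,  0.        ,  0.        ,  0.        ,  0.        ]), 'eye': array([1688.58155018,  291.63664248, 1331.95330658]), 'attitude': array([ 0.55791852,  0.7410909 , -0.29198829, -0.23292497])}
top {'fx': 379.019259797442, 'fy': 379.019259797442, 'cx': 278.11926569021745, 'cy': 204.15762503427743, 'dist': array([-0.04623998,  0.        ,  0.        ,  0.        ,  0.        ]), 'eye': array([ 433.07790518,  -11.21720692, 1071.70757782]), 'attitude': array([ 0.71201497, -0.70051644,  0.03507321, -0.03288265])}
{'time_s': 0.1, 'qpos': array([-1.25149343,  0.42667979,  0.07387829,  1.60653838, -0.03410929,
        1.11078446, -0.06708252]), 'qd': array([ 0.00175919, -0.00152147,  0.00028449,  0.00113718,  0.001559  ,
        0.00208489, -0.00061585]), 'joint_efforts': array([ 7.90071470e-03, -9.51532960e+01,  3.77199903e+00, -4.64401674e+01,
        1.98996789e-02,  6.42860105e-03,  1.33224430e-04]), 'eef_pos': array([304.84899124, 601.83442054, 230.67652263]), 'tool_rot': array([ 2.32280827e-01,  9.72648594e-01, -5.67427924e-04, -9.25057578e-05]), 'wrist_force': array([ 0.51354175, -0.22207945, -0.66425374]), 'moment': array([ 0.01701139,  0.02029751, -0.0238336 ]), 'opening': 85.31460970341134}
```

View pics/scene0.png

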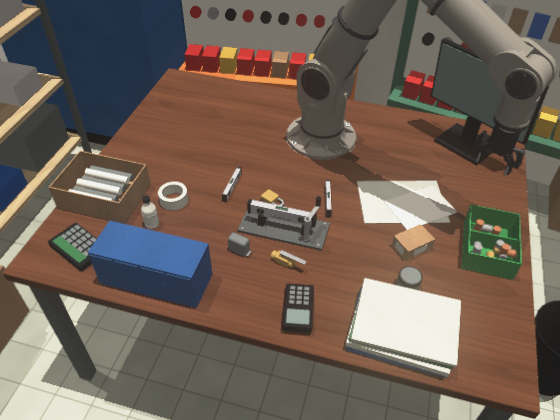

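View pics/top0.png

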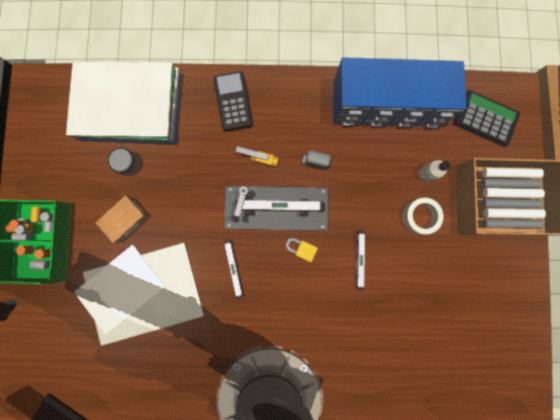

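The level candidates in the top view are the one in the stand at (282,206), the loose one at (233,269), the loose one at (361,260), and the pale bars in the tray at about (513,190). The one in the stand is the longest and sits in cradles on the dark base, so it is my choice. I'll check it in one close crop.

```bash
python3 - <<'E'
import cv2, numpy as np
t=cv2.imread("pics/top0.png")[180:235,215:340]; s=cv2.imread("pics/scene0.png")[180:255,230:340]
a=cv2.resize(t,(750,330),interpolation=cv2.INTER_CUBIC);cv2.imwrite("pics/ctop0.png",a)
b=cv2.resize(s,(770,525),interpolation=cv2.INTER_CUBIC);cv2.imwrite("pics/cscene0.png",b)
E
```

```text
(no output)
```

View pics/ctop0.png

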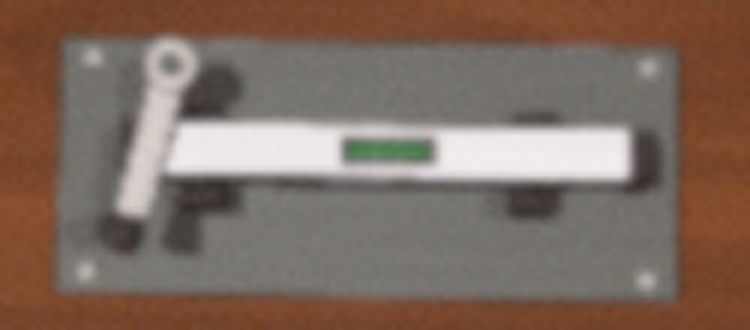

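View pics/cscene0.png

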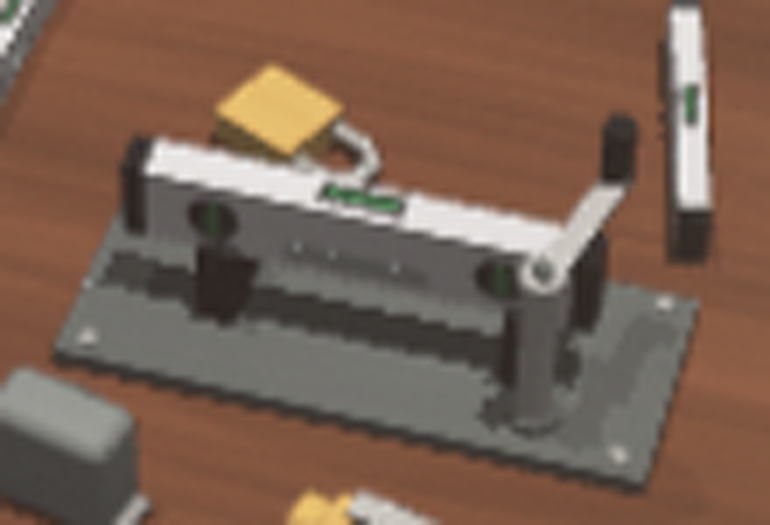

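The crop confirms it. The level lies in the cradles, the pivot ring is at top px (243,190) and the dark knob is at about (235,218). The keeper is slightly open. Next I measure.

```bash
cat > h.py <<'E'
import numpy as np, cv2
from scipy.spatial.transform import Rotation as R
from workcell import robot, cams
def ray(n,px):
    c=cams.camera_info(n);K=np.array([[c['fx'],0,c['cx']],[0,c['fy'],c['cy']],[0,0,1]])
    p=cv2.undistortPoints(np.array(px,float).reshape(-1,1,2),K,c['dist']).reshape(-1,2)
    d=np.c_[p,np.ones(len(p))]@R.from_quat(c['attitude']).as_matrix().T
    return c['eye'],d
def plane(n,px,z):
    e,d=ray(n,px);return e+d*((z-e[2])/d[:,2])[:,None]
def tri(a,b):
    e1,d1=ray('scene',a);e2,d2=ray('top',b);d1=d1[0];d2=d2[0]
    s=np.linalg.lstsq(np.c_[d1,-d2],e2-e1,rcond=None)[0]
    p,q=e1+s[0]*d1,e2+s[1]*d2;return (p+q)/2,np.linalg.norm(p-q)
E
python3 - <<'E'
from h import *
np.set_printoptions(precision=1,suppress=True)
im=cv2.imread("pics/top0.png")
hsv=cv2.cvtColor(im,cv2.COLOR_BGR2HSV)
roi=np.zeros(im.shape[:2],np.uint8);roi[175:240,215:345]=255
m=((hsv[...,1]<70)&(roi>0)).astype(np.uint8)*255
m=cv2.morphologyEx(m,cv2.MORPH_CLOSE,np.ones((5,5)))
cs=max(cv2.findContours(m,0,2)[0],key=cv2.contourArea)
r=cv2.minAreaRect(cs);print("base",r)
b=cv2.boxPoints(r);B=plane('top',b,12);print(B,B.mean(0),[np.linalg.norm(B[i]-B[i-1]) for i in range(4)])
# level white
m=((im.min(2)>200)&(roi>0)).astype(np.uint8)*255
m[:, :243]=0
cs=max(cv2.findContours(m,0,2)[0],key=cv2.contourArea)
r=cv2.minAreaRect(cs);print("level",r);b=cv2.boxPoints(r);L=plane('top',b,95);print(L,L.mean(0))
for nm,p,z in(("pivot",(215+170/6,180+62/6),105),("knob",(215+121/6,180+230/6),140)): print(nm,plane('top',[p],z))
# scene
S=lambda x,y:(230+x/7,180+y/7)
print("pivot tri",tri([S(543,270)],[(215+170/6,180+62/6)]))
print("knob tri",tri([S(621,124)],[(215+121/6,180+230/6)]))
print("green tri",tri([S(362,198)],[(215+389/6,180+151/6)]))
print("top px others", {k:plane('top',[p],z)[0] for k,p,z in(("padlock",(302,250),22),("tape",(317,159),62),("valve",(257,156),40),("look1",(233,269),30),("look2",(361,260),30))})
E
```

```text
base ((275.8121643066406, 207.83294677734375), (103.12841033935547, 42.57477569580078), 1.0416266918182373)
[[ 465.4  136.8   12. ]
 [ 585.4  138.1   12. ]
 [ 584.9 -153.1   12. ]
 [ 464.8 -151.4   12. ]] [525.1  -7.4  12. ] [np.float64(288.14429962855263), np.float64(120.02534279677872), np.float64(291.25393531295526), np.float64(120.07618935632233)]
level ((301.0, 205.5), (7.0, 34.0), 90.0)
[[ 533.2  -28.6   95. ]
 [ 534.6 -116.8   95. ]
 [ 516.4 -116.9   95. ]
 [ 515.   -28.9   95. ]] [524.8 -72.8  95. ]
pivot [[560.6  76.6 105. ]]
knob [[486.2  91.8 140. ]]
pivot tri (array([560.5,  77.2, 104.6]), np.float64(1.1628469511699813))
knob tri (array([486.3,  93.8, 131.9]), np.float64(2.3534792238385664))
green tri (array([525.2, -17.6,  88.5]), np.float64(0.8648980368913135))
top px others {'padlock': array([408.6, -81.4,  22. ]), 'tape': array([ 655.2, -117. ,   62. ]), 'valve': array([665.7,  47. ,  40. ]), 'look1': array([354.3, 106.2,  30. ]), 'look2': array([ 384. , -242.6,   30. ])}
```

Measurements agree with the description:
- **Stand:** centre (525,-7), yaw about 0, base 120 x 290 mm.
- **Pivot:** measured (560.5,77), expected (560,77.6).
- **Knob:** about (486,92.5), 75.8 mm from the pivot, so the keeper is at about 0.2 rad.

I'll approach above the knob first.

```bash
cat > go.py <<'E'
import sys
from h import *
# shift in tool units to world target x y z and turn units to jaw angle phi (deg)
t=[float(a) for a in sys.argv[1:5]];s=robot.state();M=R.from_quat(s['tool_rot']).as_matrix()
d=M.T@(np.array(t[:3])-s['eef_pos']);phi=np.degrees(np.arctan2(M[1,1],M[0,1]))
print("t",s['time_s'],"pos",s['eef_pos'].round(1),"phi",round(phi,2),"tilt",M[:,2].round(4),"F",s['wrist_force'].round(1),"open",round(s['opening'],1))
print("units shift",(d/25).round(3),"turn",round((phi-t[3])/8,3))
E
python3 go.py 486.3 92.5 231 78.5
python3 -m handwheel '[[[-0.5,-0.475,0,0,-1],[-0.98,-0.93,0,0,-1],[-0.98,-0.93,0,0,-1],[-0.98,-0.93,0,0,-1],[-0.98,-0.93,0,0,-1],[-0.98,-0.93,0,0,-1],[-0.98,-0.93,0,0,-1],[-0.98,-0.93,0,0,-1],[-0.98,-0.93,0,0,-1],[-0.98,-0.93,0,0,-1],[-0.98,-0.93,0,0,-1],[-0.98,-0.93,0,0,-1],[-0.98,-0.93,0,0,-1],[-0.98,-0.93,0,0,-1],[-0.98,-0.93,0,0,-1],[-0.98,-0.93,0,0,-1],[-0.5,-0.475,0,0,-1],[0,0,0,-1,-1],[0,0,0,-0.95,-1],[0,0,0,0,-1]]]'
python3 go.py 486.3 92.5 170 78.5
```

```text
t 0.1 pos [304.8 601.8 230.7] phi 63.14 tilt [-4.0e-04 -1.1e-03 -1.0e+00] F [ 0.5 -0.2 -0.7] open 85.3
units shift [-1.5681e+01 -1.4895e+01  5.0000e-03] turn -1.92
time_s: 2.6
eef_pos: [486.3, 91.6, 231.2]
tool_rot: [0.099, 0.995, 0.0, -0.0]
wrist_force: [-0.1, 0.2, 0.3]
opening: 85.2
t 2.6 pos [486.3  91.6 231.2] phi 78.65 tilt [-2.e-04  2.e-04 -1.e+00] F [-0.1  0.2  0.3] open 85.2
units shift [0.007 0.036 2.449] turn 0.018
```

```bash
python3 -m handwheel '[[[0,0,0.8,0,-1],[0,0,0.9,0,-1],[0,0,0.9,0,-1],[0,0,0.8,0,-1],[0,0,0.7,0,-1],[0,0,0.5,0,-0.5],[0,0,0.15,0,0],[0,0,0,0,0],[0,0,0,0,0]]]' 20
python3 go.py 486.3 92.5 112 78.5
python3 - <<'E'
from h import *
for n,(y0,y1,x0,x1) in {"top":(160,240,200,340),"scene":(150,260,220,350)}.items():
    im=cams.snapshot(n)[y0:y1,x0:x1]; cv2.imwrite(f"pics/{n}1.png",cv2.resize(im,None,fx=5,fy=5,interpolation=2))
E
```

```text
time_s: 3.72
eef_pos: [487.1, 92.6, 113.1]
tool_rot: [0.098, 0.995, 0.0, 0.0]
wrist_force: [0.2, 0.5, 0.1]
opening: 42.3
t 3.725 pos [487.1  92.6 113.1] phi 78.71 tilt [ 8.e-04  4.e-04 -1.e+00] F [0.2 0.5 0.1] open 42.3
units shift [ 0.032 -0.009  0.044] turn 0.027
```

View pics/scene1.png

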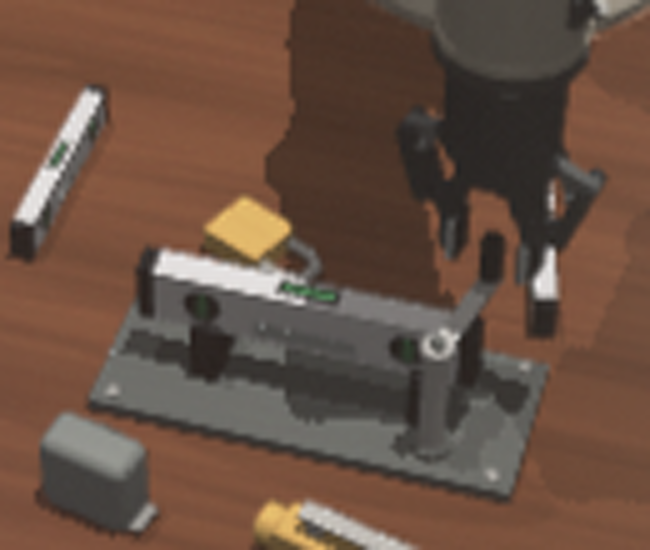

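The knob, at crop px (490,255), is between the finger tips at (455,225) and (525,265), which stand above the bar and clear of everything. I'll close gently on it.

```bash
python3 -m handwheel '[[[0,0,0,0,0.4],[0,0,0,0,0.6],[0,0,0,0,1],[0,0,0,0,1],[0,0,0,0,1],[0,0,0,0,1]]]' 20
python3 - <<'E'
from h import *
s=robot.state();p=s['eef_pos'];pv=np.array([560.3,77.4])
v=p[:2]-pv;print(p,v,np.hypot(*v),"theta",np.arctan2(v[1],-v[0]),s['opening'],s['wrist_force'],s['moment'])
E
```

```text
time_s: 4.58
eef_pos: [486.9, 92.6, 112.7]
tool_rot: [0.098, 0.995, 0.0, 0.0]
wrist_force: [-1.2, 2.6, 4.8]
opening: 15.3
[486.87697064  92.56293302 112.6709029 ] [-73.42302936  15.16293302] 74.97236676613304 theta 0.2036517504107872 15.29753745998647 [-1.23921754  2.64479997  4.78738932] [0.2827314  0.28296551 0.02945405]
```

Gripped: the opening is 15 mm and the radius from the pivot is 75.0 mm. I'll swing along the arc in 5.6° rows, five first, then check.

```bash
cat > arc.py <<'E'
from h import *
s=robot.state();p=s['eef_pos'];pv=np.array([560.3,77.4]);M=R.from_quat(s['tool_rot']).as_matrix()
v=p[:2]-pv;th=np.degrees(np.arctan2(v[1],-v[0]))
print(p.round(1),"r",np.hypot(*v).round(2),"theta",th.round(2),"phi",np.degrees(np.arctan2(M[1,1],M[0,1])).round(2),"open",round(s['opening'],1),"F",s['wrist_force'].round(1),s['moment'].round(2),s['time_s'])
E
python3 -m handwheel '[[[-0.014,0.293,0,0.7,1],[-0.014,0.293,0,0.7,1],[-0.014,0.293,0,0.7,1],[-0.014,0.293,0,0.7,1],[-0.014,0.293,0,0.7,1],[0,0,0,0,1]]]' 20; python3 arc.py
```

```text
time_s: 5.32
eef_pos: [503.3, 125.4, 112.7]
tool_rot: [0.337, 0.942, 0.0, 0.001]
wrist_force: [3.6, -2.3, 2.6]
opening: 14.9
[503.3 125.4 112.7] r 74.52 theta 40.08 phi 50.67 open 14.9 F [ 3.6 -2.3  2.6] [-0.44 -0.88  0.05] 5.325
```

```bash
python3 -m handwheel '[[[-0.012,0.293,0,0.7,1],[-0.012,0.293,0,0.7,1],[-0.012,0.293,0,0.7,1],[-0.012,0.293,0,0.7,1],[-0.012,0.293,0,0.7,1],[-0.012,0.293,0,0.7,1],[-0.012,0.293,0,0.7,1],[0,0,0,0,1]]]' 20; python3 arc.py
```

```text
time_s: 6.32
eef_pos: [546.0, 150.5, 112.6]
tool_rot: [0.633, 0.774, -0.0, 0.001]
wrist_force: [3.0, -5.8, 4.9]
opening: 15.6
[546.  150.5 112.6] r 74.49 theta 78.96 phi 11.42 open 15.6 F [ 3.  -5.8  4.9] [-1.26 -0.59  0.07] 6.325
```

```bash
python3 -m handwheel '[[[-0.01,0.293,0,0.7,1],[-0.01,0.293,0,0.7,1],[0,0.05,0,0.02,1],[0,0,0,0,1]]]' 20; python3 arc.py;  python3 -m handwheel '[[[0,0.06,0,0,1],[0,0,0,0,1]]]' 20; python3 arc.py
```

```text
time_s: 6.82
eef_pos: [561.0, 152.0, 112.6]
tool_rot: [0.706, 0.708, -0.001, 0.0]
wrist_force: [-0.8, -6.9, 7.0]
opening: 15.5
[561.  152.  112.6] r 74.59 theta 90.52 phi 0.14 open 15.5 F [-0.8 -6.9  7. ] [-1.34  0.14  0.07] 6.825
time_s: 7.08
eef_pos: [561.2, 152.0, 112.4]
tool_rot: [0.706, 0.708, -0.001, -0.001]
wrist_force: [-10.2, -6.3, 13.5]
opening: 14.9
[561.2 152.  112.4] r 74.63 theta 90.7 phi 0.15 open 14.9 F [-10.2  -6.3  13.5] [-1.42  1.97  0.06] 7.075
```

The force jumped to -10 N along x with no further motion at 90.7°, so the keeper is at its open stop. I'll release, rise and look.

```bash
python3 -m handwheel '[[[0,0,0,0,0.4],[0,0,0,0,0],[0,0,0,0,-0.3],[0,0,0,0,-0.3],[0,0,-0.5,0,-0.3],[0,0,-1,0,-0.3],[0,0,-1,0,-0.6],[0,0,-1,0,-1],[0,0,0,0,-1]]]' 20; python3 go.py 525 -7.4 215 0
python3 - <<'E'
from h import *
for n,(y0,y1,x0,x1) in {"top":(160,240,200,340),"scene":(150,260,220,350)}.items():
    im=cams.snapshot(n);cv2.imwrite(f"pics/{n}2f.png",im); cv2.imwrite(f"pics/{n}2.png",cv2.resize(im[y0:y1,x0:x1],None,fx=5,fy=5,interpolation=2))
E
```

```text
time_s: 8.2
eef_pos: [563.5, 153.7, 202.5]
tool_rot: [0.706, 0.708, 0.002, 0.0]
wrist_force: [-0.2, 0.1, -0.9]
opening: 85.6
t 8.2 pos [563.5 153.7 202.5] phi 0.17 tilt [ 0.003   0.0018 -1.    ] F [-0.2  0.1 -0.9] open 85.6
units shift [-6.438 -1.556 -0.517] turn 0.022
```

View pics/scene2.png

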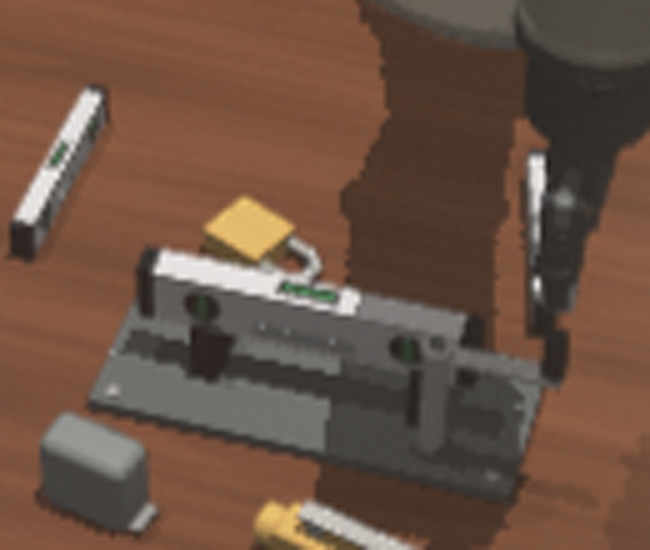

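View pics/top2.png

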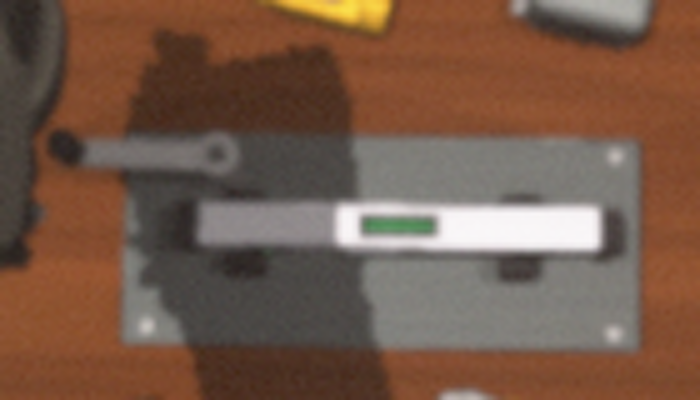

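The keeper now lies parallel to the level: knob at crop (65,147), pivot at (218,153). The level is undisturbed in its cradles. I'll measure its middle and yaw now that it is uncovered.

```bash
python3 - <<'E'
from h import *
np.set_printoptions(precision=1,suppress=True)
im=cv2.imread("pics/top2f.png").astype(int);g=im.sum(2)/3.
# silver strip ends and edges (crop/5 + offset)
P=lambda x,y:(200+(x+.5)/5-.5,160+(y+.5)/5-.5)
pts=plane('top',[P(195,225),P(602,229),P(178,225),P(625,234)],95);print("silver ends, cap ends",pts[:,:2],(pts[0]+pts[1])/2,(pts[2]+pts[3])/2)
m=(im.min(2)>190).astype(np.uint8);m[:200]=0;m[212:]=0;m[:,:268]=0;m[:,325:]=0
# column centroid of bright part (right of shadow) with subpixel weights
xs=list(range(290,318));c=[];wd=[]
for x in xs:
    col=g[196:215,x]; w=np.clip(col-150,0,None); c.append((w*np.arange(196,215)).sum()/w.sum())
L=plane('top',list(zip(xs,c)),95);k=np.polyfit(L[:,1],L[:,0],1);print("x at y=-7",np.polyval(k,-7.4),"yaw deg",-np.degrees(np.arctan(k[0])))
k2=plane('top',[P(65,147)],140)[0];p2=plane('top',[P(218,153)],105)[0];print("knob",k2,"pivot",p2,"angle from +y deg",np.degrees(np.arctan2(k2[0]-p2[0],k2[1]-p2[1])))
E
python3 go.py 525 -7.4 215 0
```

```text
silver ends, cap ends [[ 524.5   88.8]
 [ 525.8 -122. ]
 [ 524.3   97.6]
 [ 523.4 -134. ]] [525.2 -16.6  95. ] [523.9 -18.2  95. ]
x at y=-7 524.7943841449031 yaw deg 0.8457409445115358
knob [558.1 149.8 140. ] pivot [560.9  76.9 105. ] angle from +y deg -2.243398961163548
t 8.3 pos [562.4 153.6 200.4] phi 0.18 tilt [ 3.e-04  5.e-04 -1.e+00] F [ 0.3 -0.6  0. ] open 85.5
units shift [-6.433 -1.515 -0.589] turn 0.023
```

The level measures about 231 mm, as it should. Its middle is at y ≈ -17.5 (it sits about 10 mm off the stand's middle), x ≈ 525, yaw about 0.5°. I'll move above the middle and recheck the keeper in clear light.

```bash
python3 -m handwheel '[[[-0.4,-0.1,0,0,-1],[-0.8,-0.2,0,0,-1],[-0.8,-0.2,0,0,-1],[-0.8,-0.2,0,0,-1],[-0.8,-0.2,0,0,-1],[-0.8,-0.2,0,0,-1],[-0.8,-0.2,0,0,-1],[-0.8,-0.1,0,0,-1],[-0.6,0,0,0,-1],[-0.25,0,0,-0.04,-1],[0,0,0,0,-1]]]' 60; python3 go.py 525 -17.5 72 0.5
python3 - <<'E'
from h import *
for n,(y0,y1,x0,x1) in {"top":(160,240,200,340),"scene":(150,260,220,350)}.items():
    im=cams.snapshot(n);cv2.imwrite(f"pics/{n}3f.png",im); cv2.imwrite(f"pics/{n}3.png",cv2.resize(im[y0:y1,x0:x1],None,fx=5,fy=5,interpolation=2))
E
```

```text
time_s: 9.68
eef_pos: [528.1, -18.1, 200.0]
tool_rot: [0.704, 0.71, -0.0, 0.0]
wrist_force: [-0.2, -0.9, 0.2]
opening: 85.1
t 9.675 pos [528.1 -18.1 200. ] phi 0.49 tilt [-1.e-04 -2.e-04 -1.e+00] F [-0.2 -0.9  0.2] open 85.1
units shift [ 0.025 -0.124  5.12 ] turn -0.002
```

View pics/scene3.png

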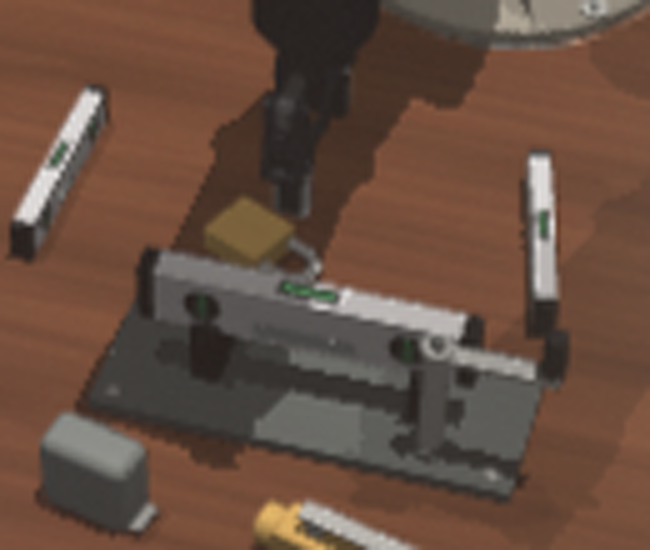

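View pics/top3.png

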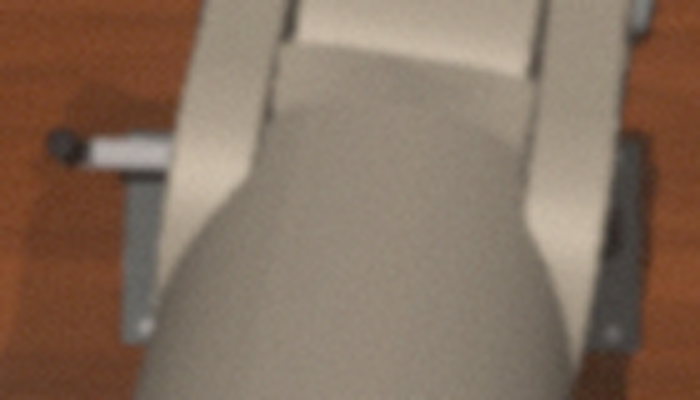

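```bash
python3 - <<'E'
from h import *
im=cv2.imread("pics/top2f.png").astype(float).mean(2);im3=cv2.imread("pics/top3f.png").astype(float).mean(2)
for I,xs in((im3,range(218,234)),):
    c=[];X=[]
    for x in xs:
        col=I[186:196,x];w=np.clip(col-110,0,None)
        if w.sum()>50:c.append((w*np.arange(186,196)).sum()/w.sum());X.append(x)
    L=plane('top',list(zip(X,c)),105);k=np.polyfit(L[:,1],L[:,0],1);print(np.round(c,2),L[:,0].round(1),L[:,1].round(0),"angle",np.degrees(np.arctan(k[0])), "x@152.6",np.polyval(k,152.6),"x@77",np.polyval(k,77.4))
S=lambda x,y:(220+(x+.5)/5-.5,150+(y+.5)/5-.5);T=lambda x,y:(200+(x+.5)/5-.5,160+(y+.5)/5-.5)
print("knob tri",tri([S(556,338)],[T(64,144)]), "pivot",tri([S(437,347)],[T(218,153)]))
print("scene planes: knob",plane('scene',[S(556,338)],140),"pivot",plane('scene',[S(437,347)],105))
E
```

```text
[190.05 190.09 190.09 190.13 190.13 190.13 190.09 189.99 190.05 190.07
 190.17 190.22 190.3  190.34 190.67] [560.3 560.2 560.3 560.2 560.2 560.3 560.4 560.7 560.6 560.6 560.4 560.3
 560.1 560.1 559.3] [139. 137. 134. 131. 129. 126. 124. 121. 119. 116. 113. 111. 108. 106.
 103.] angle 0.5614602164234912 x@152.6 560.5811695125325 x@77 559.8442363533778
knob tri (array([560.50797304, 151.01756552, 133.63453732]), np.float64(0.8188088319465312)) pivot (array([561.24991629,  76.62669504, 103.22533744]), np.float64(0.9149087225286998))
scene planes: knob [[566.65576341 151.38105282 140.        ]] pivot [[563.01372753  76.49964301 105.        ]]
```

The bar lies along +y within about 0.5° and the knob is at (560.5,151), so the keeper is fully open. Next I descend over the level's middle.

```bash
python3 -m handwheel '[[[0.025,-0.124,0.5,0,-1],[0,0,0.9,0,-1],[0,0,0.9,0,-1],[0,0,0.9,0,-1],[0,0,0.9,0,-1],[0,0,0.8,0,-1],[0,0,0.6,0,-1],[0,0,0.32,0,-1],[0,0,0,0,-1]]]' 60; python3 go.py 525 -17.5 54 0.5
python3 - <<'E'
from h import *
im=cams.snapshot("scene");cv2.imwrite(f"pics/scene4.png",cv2.resize(im[150:260,220:350],None,fx=5,fy=5,interpolation=2))
E
```

```text
time_s: 10.9
eef_pos: [524.7, -17.4, 54.3]
tool_rot: [0.704, 0.71, -0.0, -0.0]
wrist_force: [-0.0, -0.8, 0.1]
opening: 84.9
t 10.9 pos [524.7 -17.4  54.3] phi 0.49 tilt [-6.e-04 -2.e-04 -1.e+00] F [-0.  -0.8  0.1] open 84.9
units shift [-0.006  0.013  0.011] turn -0.001
```

View pics/scene4.png

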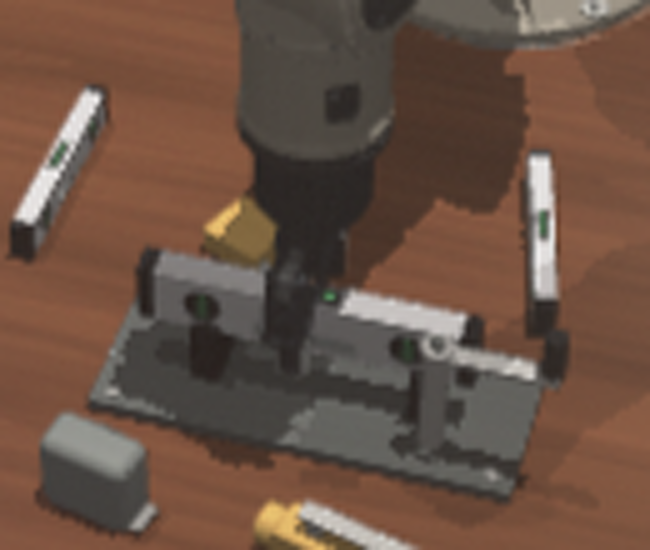

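The near finger is at crop (290,330), in front of the level's middle, with the green vial beside it at (325,295). Both fingers straddle the level between the cradles. I'll grip now.

```bash
python3 -m handwheel '[[[0,0,0,0,-0.5],[0,0,0,0,0],[0,0,0,0,0.2],[0,0,0,0,0.4],[0,0,0,0,1],[0,0,0,0,1],[0,0,0,0,1],[0,0,0,0,1]]]' 60; python3 go.py 525 -17.5 54 0.5
```

```text
time_s: 11.95
eef_pos: [525.2, -17.3, 54.9]
tool_rot: [0.704, 0.71, 0.0, 0.0]
wrist_force: [-0.9, 1.3, 5.9]
opening: 21.6
t 11.95 pos [525.2 -17.3  54.9] phi 0.49 tilt [ 6.e-04  2.e-04 -1.e+00] F [-0.9  1.3  5.9] open 21.6
units shift [-0.009 -0.007  0.035] turn -0.002
```

It holds at 21.6 mm, and the level is 22 mm wide. I'll lift straight up 135 mm with a gentle start and finish.

```bash
python3 -m handwheel '[[[0,0,-0.1,0,1],[0,0,-0.2,0,1],[0,0,-0.3,0,1],[0,0,0,0,1]]]' 60; python3 go.py 525 -17.5 190 0.5; python3 -m handwheel '[[[0,0,-0.3,0,1],[0,0,-0.4,0,1],[0,0,-0.5,0,1],[0,0,-0.5,0,1],[0,0,-0.5,0,1],[0,0,-0.5,0,1],[0,0,-0.5,0,1],[0,0,-0.5,0,1],[0,0,-0.4,0,1],[0,0,-0.3,0,1],[0,0,-0.2,0,1],[0,0,-0.1,0,1],[0,0,0,0,1],[0,0,0,0,1],[0,0,0,0,1],[0,0,0,0,1]]]' 60
python3 go.py 525 -17.5 190 0.5
python3 - <<'E'
from h import *
print(robot.state()['moment'])
for n,(y0,y1,x0,x1) in {"top":(140,260,190,345),"scene":(130,260,215,355)}.items():
    im=cams.snapshot(n);cv2.imwrite(f"pics/{n}5f.png",im); cv2.imwrite(f"pics/{n}5.png",cv2.resize(im[y0:y1,x0:x1],None,fx=4.5,fy=4.5,interpolation=2))
E
```

```text
time_s: 12.45
eef_pos: [525.2, -17.2, 70.2]
tool_rot: [0.704, 0.71, 0.0, 0.0]
wrist_force: [-0.2, 0.9, -4.0]
opening: 21.3
t 12.45 pos [525.2 -17.2  70.2] phi 0.5 tilt [ 1.e-03  2.e-04 -1.e+00] F [-0.2  0.9 -4. ] open 21.3
units shift [-1.000e-02 -4.000e-03 -4.791e+00] turn -0.0
time_s: 14.45
eef_pos: [524.8, -17.3, 186.9]
tool_rot: [0.704, 0.71, -0.0, -0.0]
wrist_force: [-0.2, -0.6, -4.5]
opening: 21.0
t 14.45 pos [524.8 -17.3 186.9] phi 0.49 tilt [-2.e-04 -2.e-04 -1.e+00] F [-0.2 -0.6 -4.5] open 21.0
units shift [-0.006  0.008 -0.122] turn -0.001
[ 0.05755218 -0.02891163  0.04197828]
```

View pics/scene5.png

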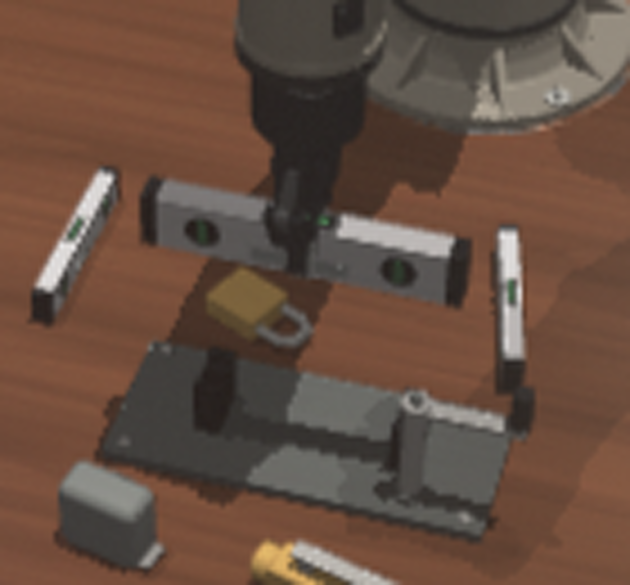

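View pics/top5.png

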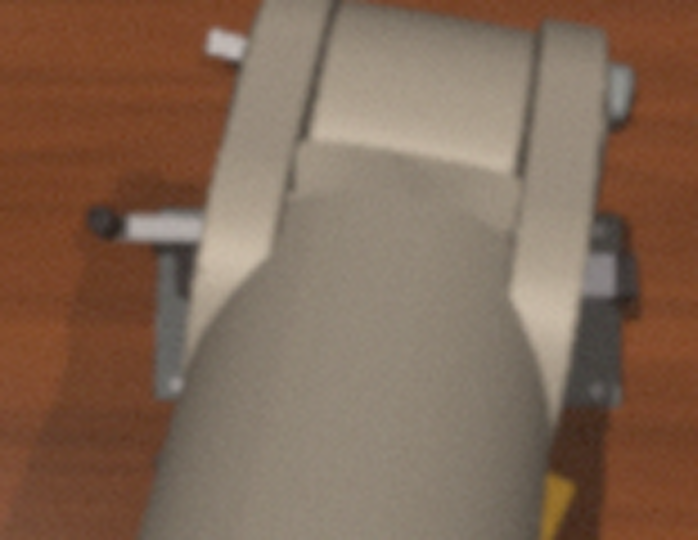

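The level hangs clear above the stand with end caps at crop (150,210) and (460,270). The keeper is still open and the goods look unmoved. I'll check tilt and height from the near face, plus steadiness over a short wait.

```bash
python3 -m handwheel '[[[0,0,0,0,1],[0,0,0,0,1],[0,0,0,0,1],[0,0,0,0,1]]]' 60
python3 - <<'E'
from h import *
S=lambda x,y:(215+(x+.5)/4.5-.5,130+(y+.5)/4.5-.5)
for nm,p in(("bot L",S(157,243)),("bot R",S(462,305)),("top L",S(160,180)),("top R",S(466,240)),("vial L",S(202,231)),("vial R",S(399,271))):
    e,d=ray('scene',[p]);d=d[0];q=e+d*(535.8-e[0])/d[0];print(nm,q.round(1))
# other goods: before/after scene difference
a=cv2.imread("pics/scene0.png").astype(int);b=cv2.imread("pics/scene5f.png").astype(int)
for nm,(x,y) in dict(padlock=(270,196),tape=(239,244),valve=(288,261),carton=(413,242),oil=(150,212),roll=(173,195),tub=(410,278),look1=(232,184),look2=(327,197)).items():
    A=a[y-12:y+12,x-12:x+12].astype(np.uint8);B=b[y-18:y+18,x-18:x+18].astype(np.uint8)
    r=cv2.matchTemplate(B,A,cv2.TM_CCOEFF_NORMED);_,v,_,l=cv2.minMaxLoc(r);print(nm,"shift px",l[0]-6,l[1]-6,round(v,2))
E
python3 go.py 525 -17.5 190 0.5
```

```text
time_s: 15.05
eef_pos: [524.9, -17.3, 187.1]
tool_rot: [0.704, 0.71, -0.0, 0.0]
wrist_force: [-0.6, -0.5, -3.9]
opening: 21.5
bot L [ 535.8 -121.6  180.3]
bot R [535.8  98.5 181.8]
top L [ 535.8 -117.7  240.6]
top R [535.8  97.2 242.6]
vial L [535.8 -88.1 200.9]
vial R [535.8  53.  201.5]
padlock shift px 0 0 0.25
tape shift px 0 0 0.99
valve shift px 0 0 1.0
carton shift px 0 0 1.0
oil shift px 0 0 1.0
roll shift px 0 0 1.0
tub shift px 0 0 1.0
look1 shift px 0 0 1.0
look2 shift px 0 0 0.87
t 15.05 pos [524.9 -17.3 187.1] phi 0.5 tilt [ 0. -0. -1.] F [-0.6 -0.5 -3.9] open 21.5
units shift [-0.008  0.005 -0.117] turn -0.0
```

```bash
python3 -c "
from workcell import robot
robot.hand_in(); s=robot.state(); print(s['time_s'],s['eef_pos'],s['opening'])"
```

```text
the job is handed in; nothing more can be done
the job is handed in; nothing more can be done
```

The keeper is fully open and the spirit level is held up level and still in the gripper. I handed the job in at about 15 s of the 48 s allowed.

I gripped the keeper knob and swung it along its arc from about 0.2 rad to the open stop. I then gripped the level by its middle at 60 N and lifted it straight up.

What the last checks showed:
- **Keeper:** the force jumped about 9 N with no further movement at about 90°. In the pictures afterwards the bar was parallel to the stand's +y within about 0.5°. One rough single-view reading of the knob taken in shadow gave 2.2°, which is about one pixel, and the clearer pictures did not repeat it.
- **Level:** its underside is about 181 mm above the counter and it is level within about 0.4°. The opening is steady at 21 to 21.6 mm (the level is 22 mm wide), with about 4 N of weight on the wrist.
- **Other goods:** the tape measure, ball valve, carton, oil bottle, tape roll, nail tub and both look-alikes showed no shift in the scene picture. The automatic check on the padlock did not match well (0.25) because its shading and what covers it had changed. By eye its pixel position is the same as at the start, (270,196).

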